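Find the nearly empty feed box by its weight, tray it and scan it

TASK

One of the three identical closed feed boxes is nearly empty: find it by lifting them, stand it upright in the middle of the aluminium tray and leave the two full ones standing where they were. Then take the tag scanner off its charging pad, point its window straight down at the label on the lid of the box in the tray, centred and about 8 cm above it, hold it steady there for about one and a half seconds, and stand the scanner back upright on the middle of its pad. Do not drop or tip the boxes and do not disturb the other things on the bench.

Things in the scene. Friction and masses are not known exactly. Their poses are not given: they have to be found in the camera images.
- box_a: one of three outwardly identical closed feed boxes, white plastic with a flush white lid, 58 x 58 mm and 85 mm tall, square; origin at the centre of its underside, z up. The contents are hidden: two of the three are well filled (0.4 to 0.7 kg in all), one, a different one each time, is nearly empty (0.18 to 0.22 kg in all). The walls take a firm grip (30 N).
- box_b: one of three outwardly identical closed feed boxes, white plastic with a flush white lid, 58 x 58 mm and 85 mm tall, square; origin at the centre of its underside, z up. The contents are hidden: two of the three are well filled (0.4 to 0.7 kg in all), one, a different one each time, is nearly empty (0.18 to 0.22 kg in all). The walls take a firm grip (30 N).
- box_c: one of three outwardly identical closed feed boxes, white plastic with a flush white lid, 58 x 58 mm and 85 mm tall, square; origin at the centre of its underside, z up. The contents are hidden: two of the three are well filled (0.4 to 0.7 kg in all), one, a different one each time, is nearly empty (0.18 to 0.22 kg in all). The walls take a firm grip (30 N).
- box_a_label (a point): centre of the paper label on the top of the lid of box_a, on its axis 85 mm above its underside
- box_b_label (a point): centre of the paper label on the top of the lid of box_b, on its axis 85 mm above its underside
- box_c_label (a point): centre of the paper label on the top of the lid of box_c, on its axis 85 mm above its underside
- tray: fixed square aluminium tray, 120 x 120 mm outside, inside 112 x 112 mm, floor 5 mm thick, rim 18 mm above the bench; origin at the centre of its underside, on the bench; x and y along its sides. A box stands in it on its floor, at z = 5 mm.
- pad: fixed black charging pad, a slab 100 mm (its x) x 90 mm (its y) and 10 mm thick; origin at the centre of its underside, on the bench. The scanner stands on its top, at z = 10 mm.
- scanner: hand-held tag scanner, 0.16 kg, standing nose down on the middle of the pad: grey head 52 mm (x) x 44 mm (y) x 36 mm high, and above it an upright black handle, 26 mm (x) x 34 mm (y), from 36 to 120 mm. Origin at the centre of its underside, where the reading window is; z up along the handle; it reads along its -z.
- receiver: bystander, fixed: black radio receiver, 100 mm (x) x 80 mm (y) x 34 mm high, with an upright antenna 8 mm thick at x = +36, y = +28 mm, up to 154 mm above the bench; origin at the centre of its underside
- bottle: bystander: closed upright water bottle, 54 mm across, 170 mm tall, among the feed boxes; origin at the centre of its underside
- plug: bystander: white port plug, a disc 36 mm across and 22 mm high; origin at the centre of its underside
- driver: bystander: screwdriver lying on the bench, 170 mm long, under 35 mm high; origin on its underside
- tape: bystander: roll of tape lying flat, 84 mm across, 22 mm high; origin at the centre of its underside
- brush: bystander: brush lying on the bench, 170 mm long, under 35 mm high; origin on its underside
- jar: bystander: closed glass jar, 60 mm across, 80 mm tall; origin at the centre of its underside
- wrench: bystander: wrench lying on the bench, 150 mm long, under 20 mm high; origin on its underside
There are look-alikes about, which are no part of the job. What is shaped like the box_b but purple is not meant.

How it is judged:
By the outcome, as a careful person would: the job done as asked, in the order asked, and still so for the second after the job is handed in, with the robot touching nothing.
It also fails if it takes over 72 s, if anything falls off the work surface, if the arm or the gripper's body presses on something with over 40 N, if the wrist force passes 120 N, or if a joint passes its speed limit or range.

ROBOT

A 7-joint arm with a two-finger parallel gripper is mounted at the origin on the work surface. World frame = base frame: x ahead of the robot, y to its left, z up, the work surface at z = 0. Lengths are in mm, angles in rad, forces in N, time in s.
With the tool pointing down it reaches from about 375 to 925 mm from the base axis. Payload 3.1 kg.
Tool frame: the origin (TCP) lies between the finger pads; the fingertips stand 25 mm ahead of it and the grasp point (between the pads) lies 6 mm ahead of it (tip_reach is the z of the fingertips in the tool frame, in mm); z points along the fingers, y is the line along which they close (so a half turn about z gives the same grasp; the last joint's range is limited). The gripper opens to 85 mm and grips with 20 to 120 N. Pads are 22 mm wide; open, the fingers measure 114 mm over their backs; the gripper's body (76 mm by 85 mm) begins 54 mm behind the grasp point. The pads swing forward as they close: fully open they stand 13 mm farther back than shut.
Start: joints at [-1.285, 0.383, 0.044, 1.598, -0.018, 1.161, -0.05], TCP at [243.368, 602.723, 226.869] pointing down, gripper open.
Joint ranges: [-2.61, 2.61], [-0.41, 2.15], [-1.48, 1.57], [0, 2.5], [-1.57, 4.71], [0.05, 1.97], [-2.85, 2.85]. Speed limits (rad/s): [2.79, 2.79, 3.14, 3.14, 3.14, 3.14, 3.14].

INTERFACE

Orientations are given as a rotation vector (axis times angle).
In Python, from cell import * gives the robot as it stands.
- The arm moves only by the shell command python3 -m creep 'ROWS' [FORCE]. ROWS is a JSON object of lists of equal length, an entry for each row: "slide": the shift along the tool's x, y, z each as a share of 0.4 m, from -1 to 1, a list of three; "rot": the turn, a rotation vector about the tool's x, y, z each as a share of pi rad, from -1 to 1, a list of three; "claw": the opening, from -1 (shut) to 1 (fully open). In form: {"slide": [[x, y, z], ...], "rot": [[rx, ry, rz], ...], "claw": [claw, ...]}. A call has 1 to 12 rows; each row is the pose to reach, as a shift and turn from the pose commanded when the call began, along the tool's axes at that moment, turning the shorter way round; what a row does not reach only later rows make up. A row lasts 1/12 s, in which the tool goes at most 41.7 mm and 7.16 degrees, less where a joint would pass 70% of its speed; a pose out of reach is approached as far as the arm can. A call with a number of a shift or a turn outside -1 to 1 is refused whole. A call with a gripper value outside its range is refused whole. The fingers move at their own pace and stop on an object; FORCE is the grip in N (left out, the last holds). Time passes only in rows, so rows that repeat a pose let the fingers close. It gives the time, the measured TCP pose, the force, the opening and the grip force at its end, in the units of the state.
- observe(): the state, without advancing time (a new reading comes with each control period).
- grab_frame(name): name is "scene" or "top" or "wrist"; returns the picture (384x512x3 uint8, blue, green, red); there is no depth.
- camera_model(name): a dict with "fx", "fy", "cx", "cy" (pixels), "origin" and "orientation" of the camera in the world; the wrist camera has in their place "mount" (4x4, takes a point from camera to tool coordinates, whose origin is the TCP and whose axes are the flange's). Camera axes: x right, y down, z forward; pixel columns grow to the right and rows downward; lengths in mm; the calibration is good to about 2 mm. A picture is of the moment at which its call begins: read the wrist's pose just before it. camera_model takes no time and is no camera call.
- close_job(): hands the job in; it is judged then, once.
Trained networks look in the newest picture that a camera, given by its name, has taken for a name from the list of things; names that differ only in an ending like _2 or _b are one class to them, and where a whole thing is asked for, a point or a joint stands for the part that bears it (a point fixed in the world has none). Each returns a list of dicts, best first, with "p" (0 to 1); they miss things now and then, are a little off and sometimes report something else, mostly with a low value. They report only what shows in the picture. A call takes as long as a camera call. They do not tell look-alikes from the thing itself.
- regions_of(camera, target): "pixels" (384x512 bool, what is visible of it) and "bbox" ([left, top, right, bottom] in pixels, round what is visible of it).
- mark_of(camera, target): "pixel" ([row, column] in pixels: a listed point, or the origin of a listed thing).
The state is a dict: "clock": time; "qpos": joint angles; "joint_vel": joint speeds; "effort": joint torques, N m; "tool_pos": TCP position; "tcp_rot": TCP orientation; "contact_force": force on the tool from outside, world axes, zero at the start; "ft_torque": the same for the moment, N m; "opening": finger opening in mm; "finger_force": force on a finger pad.
Only numpy, scipy, OpenCV 4.12 (cv2) and the standard library are available. Lean on these libraries where they do the work, as an engineer would, in place of code of your own. Each camera call takes 0.05 s, during which the arm holds its last target. There are 200 camera calls.

## Working session

There is one attempt and no reset: what is moved stays moved. The work goes in short steps, Python scripts to look and compute and a shell command to move; the robot and the scene stay as the last step left them, time stands still between calls to the robot, and variables do not carry over. Pictures are saved under pics/ and viewed, at most 10 in all, crops included, and the job is handed in when it is done.

```bash
mkdir -p pics; ls
python3 - <<'E'
from cell import *
import cv2
for n in ("scene","top"):
    cv2.imwrite(f"pics/{n}0.png",cv2.resize(grab_frame(n),(800,600)))
    print(n,camera_model(n))
    for t in ("box_a","box_a_label","tray","pad","scanner","receiver","bottle","jar","plug"):
        print(t,[(round(d["p"],2),[round(float(v)) for v in d["pixel"]]) for d in mark_of(n,t)])
print(camera_model("wrist")); print(observe())
E
```

```text
pics
scene {'fx': 386.5177997383996, 'fy': 386.5177997383996, 'cx': 255.140355912769, 'cy': 193.18260950087566, 'origin': array([1019.80161069,  480.06080518, 1180.00696126]), 'orientation': array([-1.03633079, -2.65440478,  0.75791402])}
box_a [(0.95, [307, 280]), (0.7, [173, 199]), (0.69, [277, 305]), (0.67, [201, 285]), (0.56, [310, 327]), (0.55, [234, 328]), (0.32, [236, 212])]
box_a_label [(0.91, [224, 330])]
tray [(0.61, [142, 237]), (0.58, [173, 197])]
pad [(0.41, [237, 322])]
scanner [(0.91, [143, 238])]
receiver [(0.72, [199, 231])]
bottle [(0.73, [243, 265])]
jar [(0.65, [134, 186])]
plug [(0.48, [213, 273])]
top {'fx': 369.7492015748558, 'fy': 369.7492015748558, 'cx': 258.0689625556027, 'cy': 189.02224673006216, 'origin': array([ 415.22714518,  -29.57680001, 1060.37218056]), 'orientation': array([-2.14416259,  2.13554756, -0.12070882])}
box_a [(0.81, [167, 161]), (0.81, [129, 160]), (0.8, [221, 180]), (0.78, [162, 125]), (0.76, [218, 240]), (0.3, [162, 218])]
box_a_label [(0.87, [217, 173]), (0.72, [162, 219])]
tray [(0.77, [164, 358]), (0.52, [160, 155]), (0.23, [218, 240
[... 725 characters left out ...]
clock': 1.0, 'qpos': array([-1.28480802,  0.38287083,  0.04387543,  1.59786333, -0.01790918,
        1.16124225, -0.0498601 ]), 'joint_vel': array([-0.00124571,  0.00192909, -0.00124651, -0.0006664 , -0.00040729,
        0.00107061, -0.00077472]), 'effort': array([ 1.42455890e-03, -4.33456707e+01,  1.02350481e+00, -2.49923730e+01,
        1.03625513e-02,  1.83308272e-03,  2.76894720e-07]), 'tool_pos': array([243.34842621, 602.73831599, 226.90469959]), 'tcp_rot': array([-5.98989760e-01, -3.08392054e+00, -2.17307765e-05]), 'contact_force': array([0.56583362, 1.24085292, 0.16041141]), 'ft_torque': array([-0.01636258, -0.02658675, -0.01051039]), 'finger_force': 0.0, 'opening': 85.44202328379896}
```

View pics/scene0.png

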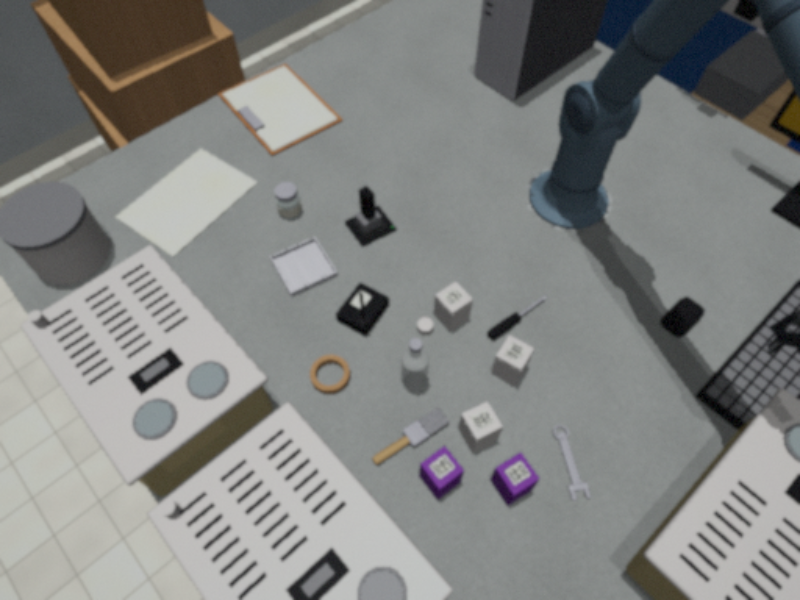

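View pics/top0.png

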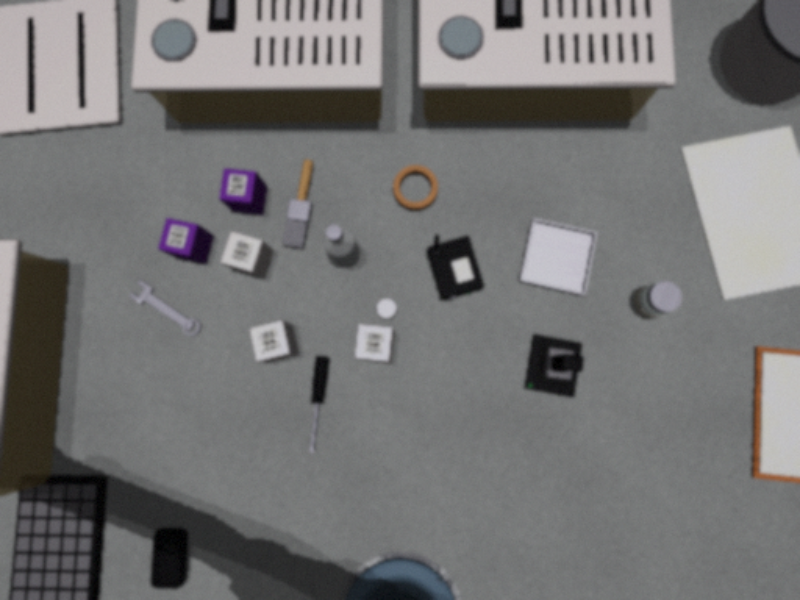

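Top view (800x600): white boxes lie at (243,252), (270,341) and (375,342). The purple look-alikes are at (240,187) and (182,238). The white plug at (386,308) is close to the third box. The tray is at (558,256), the pad with scanner at (555,365), the receiver at (456,267) and the bottle at (340,245).

The only things I could mistake for a feed box are the two purple ones and the small plug, so I choose the three white ones. Next I fit poses in both views.

```bash
cat > h.py <<'E'
from cell import *
import numpy as np, cv2
from scipy.spatial.transform import Rotation as R
from scipy.optimize import minimize
S=4
def proj(cam,P):
    m=camera_model(cam) if isinstance(cam,str) else cam
    c=(np.asarray(P,float)-m["origin"])@R.from_rotvec(m["orientation"]).as_matrix()
    return np.c_[m["fx"]*c[:,0]/c[:,2]+m["cx"], m["fy"]*c[:,1]/c[:,2]+m["cy"]]
def wristcam():
    o=observe(); m=dict(camera_model("wrist")); T=m["mount"]; Rt=R.from_rotvec(o["tcp_rot"]).as_matrix()
    m["origin"]=o["tool_pos"]+Rt@T[:3,3]; m["orientation"]=R.from_matrix(Rt@T[:3,:3]).as_rotvec(); return m
def ground(cam,px,z):   # px (col,row)
    m=camera_model(cam) if isinstance(cam,str) else cam
    d=R.from_rotvec(m["orientation"]).apply([(px[0]-m["cx"])/m["fx"],(px[1]-m["cy"])/m["fy"],1])
    return m["origin"]+d*(z-m["origin"][2])/d[2]
def prism(sx,sy,z0,z1): return np.array([[a*sx/2,b*sy/2,z] for a in(-1,1) for b in(-1,1) for z in(z0,z1)])
def render(cam,parts,p):
    im=np.zeros((384*S,512*S),np.uint8); Rz=R.from_euler("z",p[3]).as_matrix()
    for q in parts:
        u=proj(cam,q@Rz.T+[p[0],p[1],p[2]])
        cv2.fillConvexPoly(im,cv2.convexHull(np.round((u+.5)*S*16).astype(np.int32)),255,shift=4)
    return cv2.resize(im,(512,384),interpolation=cv2.INTER_AREA)/255.
def fit(parts,views,p0,w=(1,1,1)):
    def cost(p):
        c=0
        for cam,m in views:
            r=render(cam,parts,p); c+=1-np.minimum(r,m).sum()/np.maximum(r,m).sum()
        return c
    best=None
    for y in np.radians([-35,0,35]):
        p=np.array([*p0[:3],p0[3]+y]); s=np.vstack([p]+[p+d for d in np.diag([8,8,6,.2])])
        r=minimize(cost,p,method="Nelder-Mead",options=dict(initial_simplex=s,xatol=.1,fatol=1e-4,maxiter=250))
        if best is None or r.fun<best.fun: best=r
    return best.x,best.fun/len(views)
def pick(cam,name,P,tol=25):  # region nearest predicted centre
    u=proj(cam,[P])[0]; L=[d for d in regions_of(cam,name)]
    def cen(d): 
        b=d["bbox"]; return np.array([(b[0]+b[2])/2,(b[1]+b[3])/2])
    L=[d for d in L if np.linalg.norm(cen(d)-u)<tol]
    return min(L,key=lambda d:np.linalg.norm(cen(d)-u)) if L else None
E
cat > f.py <<'E'
from h import *
box=[prism(58,58,0,85)]
items=[("box_a",box,(155,161),85),("box_b",box,(173,218),85),("box_c",box,(240,219),85),
("tray",[prism(120,120,0,18)],(357,164),18),("pad",[prism(100,90,0,10)],(354,233),10),
("scanner",[prism(52,44,0,36),prism(26,34,36,120)],(362,232),120),("receiver",[prism(100,80,0,34)],(291,171),34)]
grab_frame("top");grab_frame("scene")
for n,parts,px,h in items:
    g=ground("top",px,h); z0=10 if n=="scanner" else 0; v=[]
    for cam in("top","scene"):
        d=pick(cam,n,[g[0],g[1],h/2],15)
        if d: v.append((cam,d["pixels"].astype(float)))
    if v:
        p,c=fit(parts,v,[g[0],g[1],z0,0]); print(n,len(v),np.round(p[:3],1),round(np.degrees(p[3])%90,1),"cost",round(c,3))
    else: print(n,"none",g)
for n,px,z in(("bottle",(217,150),170),("plug",(247,197),22),("jar",(425,190),80)): print(n,ground("top",px,z).round())
E
python3 f.py
```

```text
box_a 2 [626.5 275.7  -4.6] 74.1 cost 0.042
box_b 2 [471.  222.2  -4.4] 14.3 cost 0.045
box_c 2 [468.5  43.8  -6.5] 84.0 cost 0.075
tray 2 [ 631.4 -288.9   -3.4] 77.4 cost 0.045
pad 1 [ 433.2 -277.    -6.8] 79.7 cost 0.484
scanner 2 [ 435.  -278.6    7. ] 83.9 cost 0.089
receiver 2 [609.8 -98.7  -6.7] 17.4 cost 0.069
bottle [634.  94. 170.]
plug [535.  27.  22.]
jar [ 548. -448.   80.]
```

```bash
cat > plan.py <<'E'
from h import *
def plan(x,y,z,yaw):
    "yaw: closing axis, deg, mod 180"
    o=observe(); Rt=R.from_rotvec(o["tcp_rot"]); s=Rt.inv().apply(np.array([x,y,z])-o["tool_pos"])/400
    best=None
    for k in(0,180):
        a=np.radians(yaw+k); Y=np.array([np.cos(a),np.sin(a),0]); Z=np.array([0,0,-1.]); X=np.cross(Y,Z)
        r=(Rt.inv()*R.from_matrix(np.c_[X,Y,Z])).as_rotvec()/np.pi
        if best is None or np.linalg.norm(r)<np.linalg.norm(best): best=r
    print("slide",s.round(4),"rot",best.round(4),"rows>=",round(np.linalg.norm(s)*400/41.7,1),round(np.linalg.norm(best)*180/7.16,1),
     "| pos",o["tool_pos"].round(1),"t",round(o["clock"],2),"q7",round(o["qpos"][6],2))
if __name__=="__main__":
    import sys; plan(*map(float,sys.argv[1:]))
E
python3 - <<'E'
from h import *
for n,px in(("purple1",(153.6,120)),("purple2",(116,152))): print(n,ground("top",px,85).round())
from plan import plan
plan(471,222,200,14.3)
im=grab_frame("top")
cv2.imwrite("pics/crop.png",cv2.resize(im[90:250,90:270],None,fx=3.3,fy=3.3,interpolation=cv2.INTER_CUBIC))
E
```

```text
purple1 [740. 282.  85.]
purple2 [650. 382.  85.]
slide [-0.884  -0.6695  0.0672] rot [-0.     -0.      0.2984] rows>= 10.7 7.5 | pos [243.4 602.7 226.9] t 1.8 q7 -0.05
```

View pics/crop.png

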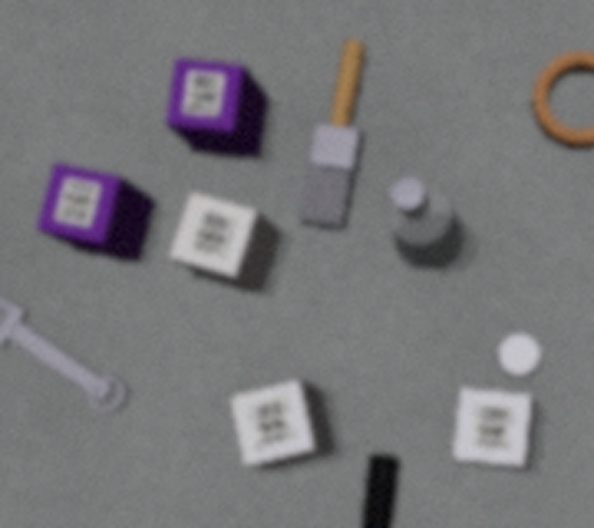

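In the crop, the white boxes are at (215,235), (272,423) and (493,427). The purple look-alikes are at (205,95) and (85,205), and the plug is at (519,353). I'll start with box_b and move above it.

```bash
python3 -m creep '{"slide":[[-0.884,-0.67,0.067],[-0.884,-0.67,0.067],[-0.884,-0.67,0.067],[-0.884,-0.67,0.067],[-0.884,-0.67,0.067],[-0.884,-0.67,0.067],[-0.884,-0.67,0.067],[-0.884,-0.67,0.067],[-0.884,-0.67,0.067],[-0.884,-0.67,0.067],[-0.884,-0.67,0.067],[-0.884,-0.67,0.067]],"rot":[[0,0,0.298],[0,0,0.298],[0,0,0.298],[0,0,0.298],[0,0,0.298],[0,0,0.298],[0,0,0.298],[0,0,0.298],[0,0,0.298],[0,0,0.298],[0,0,0.298],[0,0,0.298]],"claw":[1,1,1,1,1,1,1,1,1,1,1,1]}' 30
cat > look.py <<'E'
import sys
from h import *
from plan import plan
n,x,y,yaw,zt=sys.argv[1],*map(float,sys.argv[2:6])
for i in range(2): 
    c=wristcam(); im=grab_frame("wrist")
if len(sys.argv)>6: cv2.imwrite(sys.argv[6],im)
L=regions_of("wrist",n); u=proj(c,[[x,y,45]])[0]
L=[d for d in L if abs((d["bbox"][0]+d["bbox"][2])/2-u[0])<60 and abs((d["bbox"][1]+d["bbox"][3])/2-u[1])<60]
print([(round(d["p"],2),[int(v) for v in d["bbox"]]) for d in L])
p,k=fit([prism(58,58,0,85)],[(c,L[0]["pixels"].astype(float))],[x,y,0,np.radians(yaw)])
print("fit",p[:3].round(1),np.degrees(p[3]).round(1),"cost",round(k,3))
lab=[(round(d["p"],2),ground(c,d["pixel"][::-1],85).round(1)) for d in mark_of("wrist",n+"_label")]
print("label",lab); plan(p[0],p[1],zt,np.degrees(p[3]))
E
python3 look.py box_b 471 222 14.3 64 pics/w1.png
```

```text
clock: 2.85
tool_pos: [474.8, 213.3, 200.3]
tcp_rot: [1.94, 2.466, -0.002]
contact_force: [0.0, -1.3, 0.7]
opening: 85.4
finger_force: 0.0
[(0.68, [221, 146, 282, 215])]
fit [471.3 221.6  -2.1] 14.1 cost 0.013
label [(0.98, array([625.6, 279.8,  85. ])), (0.86, array([652.1, 388.5,  85. ]))]
slide [-0.0055  0.0015  0.3403] rot [-0.     -0.0003  0.0022] rows>= 3.3 0.1 | pos [470.3 223.4 200.1] t 3.05 q7 -0.2
```

View pics/w1.png

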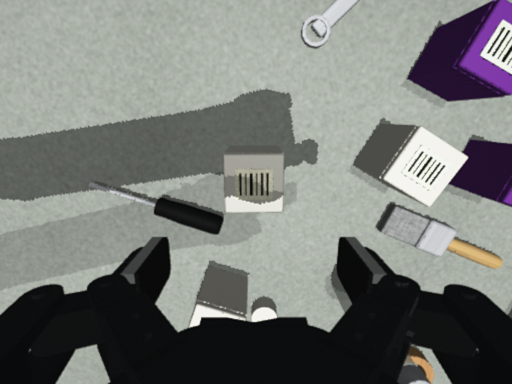

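The wrist view shows the box square-on at (252,180), centred between the fingers. The fit agrees with the two fixed views to about 1 mm. Now I descend, grip and lift slightly.

```bash
python3 -m creep '{"slide":[[-0.005,0.001,0.1],[-0.005,0.001,0.2],[-0.005,0.001,0.3],[-0.005,0.001,0.34],[-0.005,0.001,0.34],[-0.005,0.001,0.34],[-0.005,0.001,0.34],[-0.005,0.001,0.34],[-0.005,0.001,0.34],[-0.005,0.001,0.34],[-0.005,0.001,0.34],[-0.005,0.001,0.34]],"rot":[[0,0,0],[0,0,0],[0,0,0],[0,0,0],[0,0,0],[0,0,0],[0,0,0],[0,0,0],[0,0,0],[0,0,0],[0,0,0],[0,0,0]],"claw":[1,1,1,1,1,1,-0.2,-0.2,-0.2,-0.2,-0.2,-0.2]}' 30
```

```text
clock: 4.05
tool_pos: [473.1, 221.5, 66.4]
tcp_rot: [1.926, 2.482, 0.007]
contact_force: [-1.9, 0.5, 6.1]
opening: 57.1
finger_force: 33.1
```

```bash
python3 -m creep '{"slide":[[0,0,-0.015],[0,0,-0.03],[0,0,-0.05],[0,0,-0.05],[0,0,-0.05],[0,0,-0.05],[0,0,-0.05],[0,0,-0.05]],"rot":[[0,0,0],[0,0,0],[0,0,0],[0,0,0],[0,0,0],[0,0,0],[0,0,0],[0,0,0]],"claw":[-0.2,-0.2,-0.2,-0.2,-0.2,-0.2,-0.2,-0.2]}'
python3 -c "
from cell import *
for i in range(4):
  o=observe();print(o['contact_force'].round(2),o['tool_pos'].round(1));grab_frame('wrist')"
```

```text
clock: 4.72
tool_pos: [471.3, 219.7, 83.6]
tcp_rot: [-1.926, -2.482, 0.002]
contact_force: [0.7, 0.1, -4.1]
opening: 56.7
finger_force: 34.2
[ 0.74  0.13 -4.08] [471.3 219.7  83.6]
[-0.33  0.63 -5.59] [471.4 219.8  83.6]
[ 0.21  0.25 -4.14] [471.5 219.8  83.7]
[-0.51 -0.77 -5.32] [471.6 219.9  83.8]
```

About 0.48 kg, so box_b is full. I set it back, release and rise.

```bash
python3 -m creep '{"slide":[[0,0,0.02],[0,0,0.035],[0,0,0.045],[0,0,0.048],[0,0,0.048],[0,0,0.048],[0,0,0.048],[0,0,0.048],[0,0,0.048],[0,0,0.0],[0,0,-0.1],[0,0,-0.2]],"rot":[[0,0,0],[0,0,0],[0,0,0],[0,0,0],[0,0,0],[0,0,0],[0,0,0],[0,0,0],[0,0,0],[0,0,0],[0,0,0],[0,0,0]],"claw":[-0.2,-0.2,-0.2,-0.2,-0.2,1,1,1,1,1,1,1]}'
python3 plan.py 626 278 200 -15.9;python3 plan.py 626 278 200 74.1
```

```text
clock: 5.92
tool_pos: [470.1, 219.0, 163.3]
tcp_rot: [-1.926, -2.481, 0.008]
contact_force: [1.1, 1.1, -0.2]
opening: 85.4
finger_force: 0.0
slide [ 0.046   0.4137 -0.0938] rot [-0.0013  0.0012  0.1682] rows>= 4.1 4.2 | pos [470.1 219.  163.3] t 5.92 q7 -0.17
slide [ 0.046   0.4137 -0.0938] rot [-1.800e-03 -1.000e-04 -3.318e-01] rows>= 4.1 8.3 | pos [470.1 219.  163.3] t 5.92 q7 -0.17
```

```bash
python3 -m creep '{"slide":[[0.01,0.05,-0.094],[0.046,0.15,-0.094],[0.046,0.25,-0.094],[0.046,0.34,-0.094],[0.046,0.414,-0.094],[0.046,0.414,-0.094],[0.046,0.414,-0.094],[0.046,0.414,-0.094],[0.046,0.414,-0.094]],"rot":[[0,0,0.03],[0,0,0.07],[0,0,0.11],[0,0,0.14],[0,0,0.168],[0,0,0.168],[0,0,0.168],[0,0,0.168],[0,0,0.168]],"claw":[1,1,1,1,1,1,1,1,1]}'
python3 look.py box_a 626 278 -15.9 64
```

```text
clock: 6.67
tool_pos: [626.4, 278.6, 201.4]
tcp_rot: [-2.506, -1.894, 0.002]
contact_force: [-0.7, 0.2, 0.1]
opening: 85.5
finger_force: 0.0
[(0.66, [222, 152, 284, 216])]
fit [625.7 275.4  -3.5] -16.0 cost 0.011
label [(0.63, array([468.8, 220.9,  85. ]))]
slide [-0.0096 -0.0004  0.3455] rot [-0.0001 -0.0003  0.0006] rows>= 3.3 0.0 | pos [626.9 278.9 202.2] t 6.87 q7 -0.57
```

```bash
python3 -m creep '{"slide":[[-0.01,0,0.1],[-0.01,0,0.2],[-0.01,0,0.3],[-0.01,0,0.34],[-0.01,0,0.345],[-0.01,0,0.345],[-0.01,0,0.345],[-0.01,0,0.345],[-0.01,0,0.345],[-0.01,0,0.345],[-0.01,0,0.345]],"rot":[[0,0,0],[0,0,0],[0,0,0],[0,0,0],[0,0,0],[0,0,0],[0,0,0],[0,0,0],[0,0,0],[0,0,0],[0,0,0]],"claw":[1,1,1,1,1,-0.2,-0.2,-0.2,-0.2,-0.2,-0.2]}' 30
python3 -m creep '{"slide":[[0,0,-0.015],[0,0,-0.03],[0,0,-0.05],[0,0,-0.05],[0,0,-0.05],[0,0,-0.05],[0,0,-0.05],[0,0,-0.05]],"rot":[[0,0,0],[0,0,0],[0,0,0],[0,0,0],[0,0,0],[0,0,0],[0,0,0],[0,0,0]],"claw":[-0.2,-0.2,-0.2,-0.2,-0.2,-0.2,-0.2,-0.2]}'
python3 -c "
from cell import *
for i in range(4):
  o=observe();print(o['contact_force'].round(2),o['tool_pos'].round(1));grab_frame('wrist')"
```

```text
clock: 7.78
tool_pos: [628.7, 276.1, 66.7]
tcp_rot: [2.506, 1.893, 0.008]
contact_force: [-1.4, -0.7, 6.2]
opening: 57.1
finger_force: 33.9
clock: 8.45
tool_pos: [626.0, 274.9, 83.0]
tcp_rot: [-2.507, -1.893, 0.002]
contact_force: [0.1, 0.3, -1.8]
opening: 57.3
finger_force: 33.1
[ 0.12  0.27 -1.81] [626.  274.9  83. ]
[ 0.12  0.75 -2.51] [626.1 274.9  83. ]
[-0.67  0.42 -2.63] [626.2 274.9  83.1]
[ 0.32 -0.   -2.36] [626.3 275.   83.3]
```

box_a reads about 0.23 kg against a minimum of 0.4 kg for a full one, so it is the nearly empty one. Next I carry it high over the bottle and antenna to the tray.

```bash
python3 plan.py 626 275 275 -16; python3 plan.py 615 -10 275 -14
```

```text
slide [-4.000e-04 -1.100e-03 -4.792e-01] rot [-0.0001  0.0001  0.0007] rows>= 4.6 0.0 | pos [626.4 275.   83.3] t 8.65 q7 -0.52
slide [-0.6933  0.1673 -0.4789] rot [-0.0001  0.0001 -0.0104] rows>= 8.2 0.3 | pos [626.4 275.   83.3] t 8.65 q7 -0.52
```

```bash
python3 -m creep '{"slide":[[0,0,-0.04],[0,0,-0.12],[0,0,-0.2],[0,0,-0.28],[0,0,-0.36],[0,0,-0.44],[-0.03,0.007,-0.48],[-0.09,0.022,-0.48],[-0.17,0.041,-0.48],[-0.26,0.063,-0.48],[-0.35,0.084,-0.48],[-0.44,0.106,-0.48]],"rot":[[0,0,0],[0,0,0],[0,0,0],[0,0,0],[0,0,0],[0,0,0],[0,0,0],[0,0,0],[0,0,0],[0,0,0],[0,0,0],[0,0,0]],"claw":[-0.2,-0.2,-0.2,-0.2,-0.2,-0.2,-0.2,-0.2,-0.2,-0.2,-0.2,-0.2]}' 30; python3 plan.py 631.4 -288.9 275 -12.6
```

```text
clock: 9.65
tool_pos: [618.1, 91.2, 274.7]
tcp_rot: [-2.507, -1.893, 0.003]
contact_force: [0.6, 0.1, -2.0]
opening: 57.2
finger_force: 33.1
slide [-9.048e-01  2.923e-01  1.000e-04] rot [-0.0004  0.0004 -0.0183] rows>= 9.1 0.5 | pos [618.1  91.2 274.7] t 9.65 q7 -0.33
```

```bash
python3 -m creep '{"slide":[[-0.09,0.028,0],[-0.18,0.058,0],[-0.27,0.087,0],[-0.36,0.116,0],[-0.45,0.145,0],[-0.54,0.174,0],[-0.63,0.203,0],[-0.72,0.232,0],[-0.8,0.258,0],[-0.86,0.278,0],[-0.895,0.289,0],[-0.905,0.292,0]],"rot":[[0,0,-0.002],[0,0,-0.004],[0,0,-0.006],[0,0,-0.008],[0,0,-0.01],[0,0,-0.012],[0,0,-0.014],[0,0,-0.016],[0,0,-0.018],[0,0,-0.018],[0,0,-0.018],[0,0,-0.018]],"claw":[-0.2,-0.2,-0.2,-0.2,-0.2,-0.2,-0.2,-0.2,-0.2,-0.2,-0.2,-0.2]}'
python3 - <<'E'
from h import *
c=wristcam(); im=grab_frame("wrist")
for z,l in((-3,"outer"),):
    P=np.array([[a*60,b*60,18] for a,b in((-1,-1),(1,-1),(1,1),(-1,1))])@R.from_euler("z",77.4,degrees=True).as_matrix().T+[631.4,-288.9,0]
    cv2.polylines(im,[proj(c,P).round().astype(int)],True,(0,0,255),1)
cv2.imwrite("pics/w2.png",im)
from plan import plan; plan(631.4,-288.9,150,-12.6)
E
```

```text
clock: 10.65
tool_pos: [629.2, -292.4, 274.8]
tcp_rot: [2.459, 1.953, -0.007]
contact_force: [-0.5, -0.2, -1.3]
opening: 57.0
finger_force: 33.1
slide [0.0057 0.0032 0.312 ] rot [-0.0006  0.0008 -0.0022] rows>= 3.0 0.1 | pos [ 629.9 -290.6  274.8] t 10.7 q7 0.37
```

View pics/w2.png

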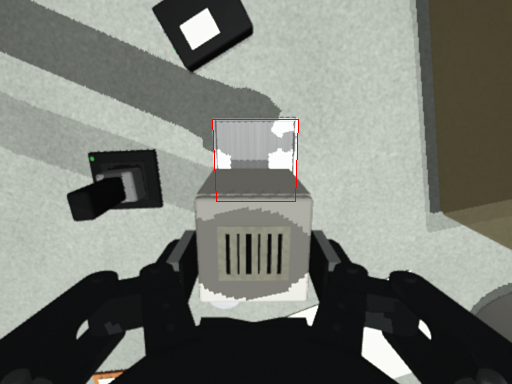

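The wrist view shows the predicted tray outline (213-297, 119-200) lying on the tray edges, and the box held square. Lowering.

```bash
python3 -m creep '{"slide":[[0.002,0,0.06],[0.002,0,0.14],[0.002,0,0.22],[0.002,0,0.3],[0.002,0,0.38],[0.002,0,0.44],[0.002,0,0.47],[0.002,0,0.48],[0.002,0,0.48],[0.002,0,0.48],[0.002,0,0.48],[0.002,0,0.48]],"rot":[[0,0,0],[0,0,0],[0,0,0],[0,0,0],[0,0,0],[0,0,0],[0,0,0],[0,0,0],[0,0,0],[0,0,0],[0,0,0],[0,0,0]],"claw":[-0.2,-0.2,-0.2,-0.2,-0.2,-0.2,-0.2,-0.2,-0.2,-0.2,-0.2,-0.2]}'; python3 plan.py 631.4 -288.9 71 -12.6
```

```text
clock: 11.7
tool_pos: [634.3, -286.0, 86.1]
tcp_rot: [2.449, 1.961, 0.003]
contact_force: [0.6, -0.3, -2.0]
opening: 57.1
finger_force: 33.1
slide [-0.0086 -0.0057  0.0379] rot [ 0.0013  0.0002 -0.0002] rows>= 0.4 0.0 | pos [ 634.3 -286.    86.1] t 11.7 q7 0.45
```

```bash
python3 -m creep '{"slide":[[-0.006,-0.004,0.01],[-0.006,-0.004,0.02],[-0.006,-0.004,0.025],[-0.006,-0.004,0.025],[-0.006,-0.004,0.025]],"rot":[[0,0,0],[0,0,0],[0,0,0],[0,0,0],[0,0,0]],"claw":[-0.2,-0.2,-0.2,-0.2,-0.2]}'; python3 plan.py 631.4 -288.9 71 -12.6
```

```text
clock: 12.12
tool_pos: [630.3, -286.9, 73.1]
tcp_rot: [-2.452, -1.963, 0.001]
contact_force: [0.9, -0.2, -2.2]
opening: 57.3
finger_force: 33.1
slide [-0.0042  0.0037  0.0054] rot [-0.0003 -0.0001 -0.0002] rows>= 0.1 0.0 | pos [ 630.3 -286.9   73.1] t 12.12 q7 0.46
```

Within about 2 mm of centre. Final touch-down, then release.

```bash
python3 -m creep '{"slide":[[-0.003,0.002,0.003],[-0.003,0.002,0.006],[-0.003,0.002,0.009],[-0.003,0.002,0.009],[-0.003,0.002,0.009]],"rot":[[0,0,0],[0,0,0],[0,0,0],[0,0,0],[0,0,0]],"claw":[-0.2,-0.2,-0.2,-0.2,-0.2]}'
```

```text
clock: 12.53
tool_pos: [631.6, -289.0, 71.8]
tcp_rot: [2.452, 1.963, 0.001]
contact_force: [-2.4, 1.0, 6.2]
opening: 57.1
finger_force: 33.9
```

```bash
python3 -m creep '{"slide":[[0,0,0],[0,0,0],[0,0,0],[0,0,0],[0,0,-0.04],[0,0,-0.14],[0,0,-0.24],[0,0,-0.34],[0,0,-0.44],[0,0,-0.47],[0,0,-0.47],[0,0,-0.47]],"rot":[[0,0,0],[0,0,0],[0,0,0],[0,0,0],[0,0,0],[0,0,0],[0,0,0],[0,0,0],[0,0,0],[0,0,0],[0,0,0],[0,0,0]],"claw":[1,1,1,1,1,1,1,1,1,1,1,1]}'
python3 - <<'E'
from h import *
for i in range(2): c=wristcam(); im=grab_frame("wrist")
print([(round(d["p"],2),[int(v) for v in d["bbox"]]) for d in regions_of("wrist","box_a")])
d=pick(c,"box_a",[631,-289,45],40)
if d: p,k=fit([prism(58,58,0,85)],[(c,d["pixels"].astype(float))],[631,-289,5,np.radians(-12.6)]); print("box",p[:3].round(1),np.degrees(p[3]).round(1),round(k,3))
for d in mark_of("wrist","box_a_label"): print(round(d["p"],2),ground(c,d["pixel"][::-1],90).round(1))
for cam in("top","scene"):
    grab_frame(cam); 
    for d in mark_of(cam,"box_a_label"): print(cam,round(d["p"],2),ground(cam,d["pixel"][::-1],90).round(1))
d=pick(c,"tray",[631,-289,9],40)
if d: 
    q=cv2.minAreaRect(np.argwhere(d["pixels"])[:,::-1].astype(np.float32)); print("tray",ground(c,q[0],18).round(1),d["p"],d["bbox"])
L=regions_of("wrist","scanner"); print([(round(d["p"],2),[int(v) for v in d["bbox"]]) for d in L])
sc=[prism(52,44,0,36),prism(26,34,36,120)]
for m,cc in((L[0]["pixels"].astype(float),c),):
  for y in(-6,84):
    p,k=fit(sc,[(cc,m)],[435,-279,10,np.radians(y)]); print("scanner",p[:3].round(1),np.degrees(p[3]).round(1),round(k,3))
v=[]
for cam in("top","scene"):
    d=pick(cam,"scanner",[435,-279,70],25)
    if d: v.append((cam,d["pixels"].astype(float)))
for y in(-6,84): p,k=fit(sc,v,[435,-279,10,np.radians(y)]); print("scanner2",len(v),p[:3].round(1),np.degrees(p[3]).round(1),round(k,3))
cv2.imwrite("pics/w3.png",im)
E
```

```text
clock: 13.53
tool_pos: [631.7, -289.0, 260.1]
tcp_rot: [2.451, 1.962, 0.003]
contact_force: [-0.3, 0.4, -0.8]
opening: 85.6
finger_force: 0.0
[(0.64, [227, 146, 275, 203])]Traceback (most recent call last):
  File "<stdin>", line 4, in <module>
  File "h.py", line 37, in pick
    u=proj(cam,[P])[0]; L=[d for d in regions_of(cam,name)]
                                      ~~~~~~~~~~^^^^^^^^^^
ValueError: no camera of that name has taken a picture
```

```bash
sed -i 's/regions_of(cam,name)\]/regions_of(cam if isinstance(cam,str) else "wrist",name)]/' h.py
python3 - <<'E'
from h import *
for i in range(2): c=wristcam(); im=grab_frame("wrist")
cv2.imwrite("pics/w3.png",im)
d=pick(c,"box_a",[631,-289,45],40)
if d: p,k=fit([prism(58,58,0,85)],[(c,d["pixels"].astype(float))],[631,-289,5,np.radians(-12.6)]); print("box",p[:3].round(1),np.degrees(p[3]).round(1),round(k,3))
for d in mark_of("wrist","box_a_label"): print(round(d["p"],2),ground(c,d["pixel"][::-1],90).round(1))
for cam in("top","scene"):
    grab_frame(cam); 
    for d in mark_of(cam,"box_a_label"): print(cam,round(d["p"],2),ground(cam,d["pixel"][::-1],90).round(1))
d=pick(c,"tray",[631,-289,9],40)
if d: print("tray",d["p"],d["bbox"],ground(c,d["bbox"][:2],18).round(1),ground(c,d["bbox"][2:],18).round(1))
L=regions_of("wrist","scanner"); print([(round(d["p"],2),[int(v) for v in d["bbox"]]) for d in L])
sc=[prism(52,44,0,36),prism(26,34,36,120)]
for y in(-6,84):
    if L: p,k=fit(sc,[(c,L[0]["pixels"].astype(float))],[435,-279,10,np.radians(y)]); print("scanner",p[:3].round(1),np.degrees(p[3]).round(1),round(k,3))
v=[]
for cam in("top","scene"):
    d=pick(cam,"scanner",[435,-279,70],25)
    if d: v.append((cam,d["pixels"].astype(float)))
for y in(-6,84): p,k=fit(sc,v,[435,-279,10,np.radians(y)]); print("scanner2",len(v),p[:3].round(1),np.degrees(p[3]).round(1),round(k,3))
E
```

```text
box [ 628.4 -290.9   -4.9] -13.1 0.027
top 0.93 [467.4 216.1  90. ]
top 0.29 [469.   33.6  90. ]
scene 0.97 [471.7 212.7  90. ]
tray 0.67 [212.6, 120.5, 301.6, 208.7] [ 588.8 -213.6   18. ] [ 683.  -361.4   18. ]
[(0.78, [54, 173, 139, 231])]
scanner [ 422.1 -279.9   -9.6] -3.9 0.036
scanner [ 423.3 -279.6   -7.8] 176.4 0.037
scanner2 1 [ 434.2 -279.3    6.3] -9.8 0.089
scanner2 1 [ 432.4 -282.6    0.5] 106.8 0.124
```

View pics/w3.png

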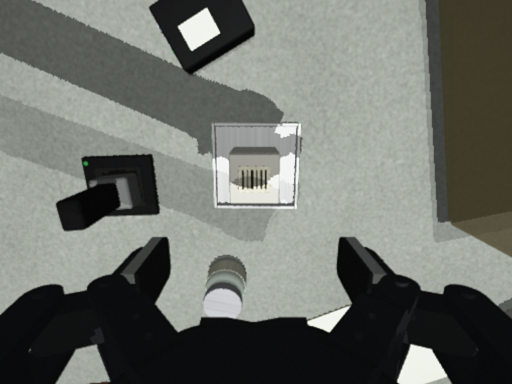

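The wrist view shows the box upright inside the tray at about (254,179), with the tray at (213-301, 121-208). Next I move over the scanner, seen at (90,200).

```bash
python3 -c "
from h import *
c=wristcam(); print(ground(c,(254.5,179.5),90).round(1),ground(c,(257,164.6),18).round(1))
from plan import plan; plan(434,-279.5,260,-8)"
```

```text
[ 631. -291.   90.] [ 636.  -286.3   18. ]
slide [-0.0857 -0.4861 -0.0048] rot [ 0.      0.     -0.0257] rows>= 4.7 0.6 | pos [ 631.2 -288.6  258.1] t 14.28 q7 0.38
```

```bash
python3 -m creep '{"slide":[[-0.016,-0.09,0],[-0.033,-0.19,0],[-0.05,-0.29,0],[-0.068,-0.39,0],[-0.08,-0.46,0],[-0.086,-0.486,0],[-0.086,-0.486,0],[-0.086,-0.486,0],[-0.086,-0.486,0],[-0.086,-0.486,0]],"rot":[[0,0,-0.01],[0,0,-0.02],[0,0,-0.026],[0,0,-0.026],[0,0,-0.026],[0,0,-0.026],[0,0,-0.026],[0,0,-0.026],[0,0,-0.026],[0,0,-0.026]],"claw":[1,1,1,1,1,1,1,1,1,1]}'
python3 - <<'E'
from h import *
for i in range(2): c=wristcam(); im=grab_frame("wrist")
L=regions_of("wrist","scanner"); print([(round(d["p"],2),[int(v) for v in d["bbox"]]) for d in L])
sc=[prism(52,44,0,36),prism(26,34,36,120)]
for y in(-8,82):
    p,k=fit(sc,[(c,L[0]["pixels"].astype(float))],[434,-279,10,np.radians(y)]); print("scanner",p[:3].round(1),np.degrees(p[3]).round(1),round(k,3))
Q=regions_of("wrist","pad"); print([(round(d["p"],2),[int(v) for v in d["bbox"]]) for d in Q])
cv2.imwrite("pics/w4.png",im)
m=camera_model
# pad dark-region fit
for d in Q[:1]:
    mm=(d["pixels"]|L[0]["pixels"]).astype(float)
    for y in(-8,82):
        p,k=fit([prism(100,90,0,10)]+[q@R.from_euler("z",0).as_matrix()+[0,0,10] for q in sc],[(c,mm)],[434,-279,0,np.radians(y)]); print("pad",p[:3].round(1),np.degrees(p[3]).round(1),round(k,3))
grab_frame("top");grab_frame("scene")
v=[(cam,d["pixels"].astype(float)) for cam in("top","scene") for d in[pick(cam,"tray",[631,-289,20],30)] if d]
p,k=fit([prism(120,120,0,18),prism(58,58,5,90)],v,[631,-289,0,np.radians(-12.6)]) ;print("tray",len(v),p[:3].round(1),np.degrees(p[3]).round(1),round(k,3))
v=[(cam,d["pixels"].astype(float)) for cam in("top","scene") for d in[pick(cam,"box_a",[631,-289,47],15)] if d]
if v: p,k=fit([prism(58,58,0,85)],v,[631,-289,5,np.radians(-12.6)]) ;print("box",len(v),p[:3].round(1),np.degrees(p[3]).round(1),round(k,3))
E
```

```text
clock: 15.12
tool_pos: [436.1, -279.2, 258.4]
tcp_rot: [2.367, 2.064, -0.001]
contact_force: [-0.8, 0.1, -0.1]
opening: 85.2
finger_force: 0.0
[(0.85, [231, 146, 272, 200])]
scanner [ 435.3 -279.3   -2.1] -8.0 0.042
scanner [ 435.3 -281.6    3.2] 89.2 0.175
[(0.86, [216, 127, 288, 193]), (0.45, [322, 242, 351, 303])]
pad [ 432.8 -274.6   -2.1] -10.7 0.032
pad [ 432.2 -277.     3.5] 82.1 0.151
tray 2 [ 632.8 -288.5   -4.1] -13.4 0.481
box 2 [ 6.301e+02 -2.907e+02  3.000e-01] -12.7 0.06
```

View pics/w4.png

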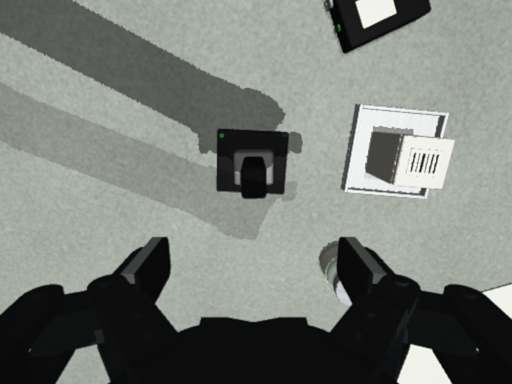

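The wrist view shows the scanner handle at (253,175) on the pad, centred between the fingers, with its axes aligned at -8°. Descend and grip.

```bash
python3 plan.py 435.2 -279.3 100 -8; python3 -m creep '{"slide":[[0,0,0.07],[0,0,0.16],[0,0,0.25],[0,0,0.33],[0,0,0.38],[0,0,0.395],[0,0,0.395],[0,0,0.395]],"rot":[[0,0,0],[0,0,0],[0,0,0],[0,0,0],[0,0,0],[0,0,0],[0,0,0],[0,0,0]],"claw":[1,1,1,1,1,1,1,1]}'; python3 plan.py 435.2 -279.3 100 -8
```

```text
slide [0.0012 0.003  0.395 ] rot [-0.0001  0.      0.0003] rows>= 3.8 0.0 | pos [ 434.  -279.6  258. ] t 15.62 q7 0.44
clock: 16.28
tool_pos: [434.6, -280.2, 100.9]
tcp_rot: [2.369, 2.061, 0.0]
contact_force: [-0.1, 0.1, 0.8]
opening: 85.3
finger_force: 0.0
slide [0.0023 0.0011 0.0022] rot [0.0003 0.0002 0.0002] rows>= 0.0 0.0 | pos [ 434.6 -280.2  100.9] t 16.28 q7 0.62
```

```bash
python3 -m creep '{"slide":[[0.001,0.001,0],[0.001,0.001,0],[0.001,0.001,0],[0.001,0.001,0],[0.001,0.001,0],[0.001,0.001,0],[0.001,0.001,0],[0.001,0.001,0],[0.001,0.001,0],[0.001,0.001,0],[0.001,0.001,0],[0.001,0.001,0]],"rot":[[0,0,0],[0,0,0],[0,0,0],[0,0,0],[0,0,0],[0,0,0],[0,0,0],[0,0,0],[0,0,0],[0,0,0],[0,0,0],[0,0,0]],"claw":[-0.7,-0.7,-0.7,-0.7,-0.7,-0.7,-0.7,-0.7,-0.7,-0.7,-0.7,-0.7]}' 40
python3 -c "
from cell import *
o=observe();print(o['tool_pos'],o['opening'],o['contact_force'])"
```

```text
clock: 17.28
tool_pos: [435.4, -279.7, 100.8]
tcp_rot: [2.369, 2.061, 0.001]
contact_force: [0.1, -0.3, 5.6]
opening: 25.3
finger_force: 41.2
[ 435.44869065 -279.68458089  100.83182068] 25.308305411302477 [ 0.07870622 -0.28193708  5.61066052]
```

```bash
python3 plan.py 630.9 -289.9 261 -8; python3 -m creep '{"slide":[[0,0,-0.04],[0,0,-0.12],[0,0,-0.2],[0,0,-0.28],[0,0,-0.36],[0,0,-0.4],[0,0,-0.402],[0,0,-0.402]],"rot":[[0,0,0],[0,0,0],[0,0,0],[0,0,0],[0,0,0],[0,0,0],[0,0,0],[0,0,0]],"claw":[-0.7,-0.7,-0.7,-0.7,-0.7,-0.7,-0.7,-0.7]}'; python3 plan.py 630.9 -289.9 261 -8
```

```text
slide [ 0.0421  0.4882 -0.3995] rot [0.0006 0.0001 0.0003] rows>= 6.1 0.0 | pos [ 435.4 -279.7  100.8] t 17.28 q7 0.61
clock: 17.95
tool_pos: [434.0, -279.0, 260.4]
tcp_rot: [-2.369, -2.062, -0.001]
contact_force: [-0.6, 0.3, -2.3]
opening: 25.6
finger_force: 40.3
slide [ 0.0409  0.4912 -0.0015] rot [-0.0001 -0.0002  0.0003] rows>= 4.7 0.0 | pos [ 434.  -279.   260.4] t 17.95 q7 0.44
```

```bash
python3 -m creep '{"slide":[[0.006,0.07,0],[0.013,0.15,0],[0.019,0.23,0],[0.026,0.31,0],[0.033,0.39,0],[0.038,0.45,0],[0.04,0.48,0],[0.041,0.489,0],[0.041,0.489,0],[0.041,0.489,0],[0.041,0.489,0],[0.041,0.489,0]],"rot":[[0,0,0],[0,0,0],[0,0,0],[0,0,0],[0,0,0],[0,0,0],[0,0,0],[0,0,0],[0,0,0],[0,0,0],[0,0,0],[0,0,0]],"claw":[-0.7,-0.7,-0.7,-0.7,-0.7,-0.7,-0.7,-0.7,-0.7,-0.7,-0.7,-0.7]}'
python3 - <<'E'
from h import *
for i in range(3): c=wristcam(); im=grab_frame("wrist")
cv2.imwrite("pics/w5.png",im)
v=[]
for cam in("top","scene"):
    grab_frame(cam); d=pick(cam,"scanner",[631,-290,230],30)
    if d: v.append((cam,d["pixels"].astype(float)))
sc=[prism(52,44,0,36),prism(26,34,36,120)]
p,k=fit([sc[0]],v,[631,-290,170,np.radians(-8)]);print("head?",len(v),p,k)
from plan import plan; plan(630.9,-289.9,261,-8)
E
```

```text
clock: 18.95
tool_pos: [628.8, -290.7, 260.8]
tcp_rot: [-2.371, -2.059, 0.0]
contact_force: [-0.2, 0.7, -2.3]
opening: 24.9
finger_force: 40.4
head? 2 [ 6.32466391e+02 -2.87215511e+02  1.76742658e+02 -1.10861283e-01] 0.3322446073381043
slide [0.0002 0.0012 0.0005] rot [ 0.0002 -0.0001  0.0003] rows>= 0.0 0.0 | pos [ 630.4 -289.9  261.2] t 19.3 q7 0.47
```

View pics/w5.png

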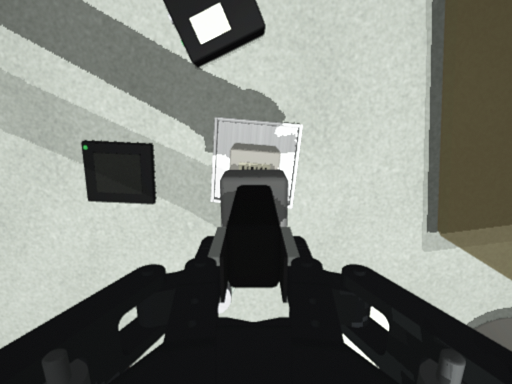

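The scanner hangs upright over the label, centred to about 1 mm at a height of 8 cm. The bare pad is visible at (118,172). I hold for 2 s.

```bash
for i in 1 2; do :; done; python3 -m creep '{"slide":[[0,0,0],[0,0,0],[0,0,0],[0,0,0],[0,0,0],[0,0,0],[0,0,0],[0,0,0],[0,0,0],[0,0,0],[0,0,0],[0,0,0]],"rot":[[0,0,0],[0,0,0],[0,0,0],[0,0,0],[0,0,0],[0,0,0],[0,0,0],[0,0,0],[0,0,0],[0,0,0],[0,0,0],[0,0,0]],"claw":[-0.7,-0.7,-0.7,-0.7,-0.7,-0.7,-0.7,-0.7,-0.7,-0.7,-0.7,-0.7]}' 
python3 -m creep '{"slide":[[0,0,0],[0,0,0],[0,0,0],[0,0,0],[0,0,0],[0,0,0],[0,0,0],[0,0,0],[0,0,0],[0,0,0],[0,0,0],[0,0,0]],"rot":[[0,0,0],[0,0,0],[0,0,0],[0,0,0],[0,0,0],[0,0,0],[0,0,0],[0,0,0],[0,0,0],[0,0,0],[0,0,0],[0,0,0]],"claw":[-0.7,-0.7,-0.7,-0.7,-0.7,-0.7,-0.7,-0.7,-0.7,-0.7,-0.7,-0.7]}'
python3 - <<'E'
from h import *
for i in range(2): c=wristcam(); im=grab_frame("wrist")
v=[]
for cam,key in((c,"wrist"),("top","top"),("scene","scene")):
    if key!="wrist": grab_frame(key)
    d=pick(cam,"pad",[434,-278,5],25)
    if d: v.append((cam,d["pixels"].astype(float))); p,k=fit([prism(100,90,0,10)],v[-1:],[434,-278,0,np.radians(-8)]);print(key,p[:3].round(1),np.degrees(p[3]).round(1),round(k,3))
if v: p,k=fit([prism(100,90,0,10)],v,[434,-278,0,np.radians(-8)]);print(len(v),p[:3].round(1),np.degrees(p[3]).round(1),round(k,3))
from plan import plan; plan(435.4,-279.7,261,-8)
E
```

```text
clock: 20.3
tool_pos: [630.4, -290.1, 260.8]
tcp_rot: [-2.37, -2.062, 0.0]
contact_force: [-0.2, 0.1, -1.0]
opening: 25.3
finger_force: 40.4
clock: 21.3
tool_pos: [630.4, -290.0, 260.9]
tcp_rot: [-2.37, -2.062, -0.0]
contact_force: [0.3, -0.1, -1.5]
opening: 25.6
finger_force: 40.4
wrist [ 430.  -274.5   -5.8] -11.0 0.024
scene [ 430.1 -280.7  -13.2] -11.8 0.091
2 [ 432.3 -274.3   -2.4] -10.1 0.068
slide [-4.180e-02 -4.864e-01 -3.000e-04] rot [-0.      0.      0.0003] rows>= 4.7 0.0 | pos [ 630.4 -290.   260.9] t 21.65 q7 0.47
```

```bash
python3 -m creep '{"slide":[[-0.006,-0.07,0],[-0.013,-0.15,0],[-0.019,-0.23,0],[-0.026,-0.31,0],[-0.033,-0.39,0],[-0.039,-0.45,0],[-0.041,-0.48,0],[-0.042,-0.488,0],[-0.042,-0.488,0],[-0.042,-0.488,0],[-0.042,-0.488,0],[-0.042,-0.488,0]],"rot":[[0,0,0],[0,0,0],[0,0,0],[0,0,0],[0,0,0],[0,0,0],[0,0,0],[0,0,0],[0,0,0],[0,0,0],[0,0,0],[0,0,0]],"claw":[-0.7,-0.7,-0.7,-0.7,-0.7,-0.7,-0.7,-0.7,-0.7,-0.7,-0.7,-0.7]}' ; python3 plan.py 434.8 -279.2 101 -8
python3 -m creep '{"slide":[[0,0,0.04],[0,0,0.12],[0,0,0.2],[0,0,0.28],[0,0,0.34],[0,0,0.37],[0,0,0.38],[0,0,0.38],[0,0,0.38],[0,0,0.38]],"rot":[[0,0,0],[0,0,0],[0,0,0],[0,0,0],[0,0,0],[0,0,0],[0,0,0],[0,0,0],[0,0,0],[0,0,0]],"claw":[-0.7,-0.7,-0.7,-0.7,-0.7,-0.7,-0.7,-0.7,-0.7,-0.7]}' ; python3 plan.py 434.8 -279.2 101 -8
```

```text
clock: 22.65
tool_pos: [436.1, -279.5, 261.0]
tcp_rot: [2.368, 2.063, -0.001]
contact_force: [-0.1, -0.1, -1.9]
opening: 25.1
finger_force: 40.5
slide [ 0.0008 -0.0034  0.4   ] rot [0.0001 0.0004 0.0008] rows>= 3.8 0.0 | pos [ 436.1 -279.5  261. ] t 22.65 q7 0.44
clock: 23.48
tool_pos: [436.5, -280.7, 110.6]
tcp_rot: [2.367, 2.06, 0.003]
contact_force: [-0.2, 0.6, -1.1]
opening: 25.3
finger_force: 40.4
slide [ 0.0031 -0.0047  0.0241] rot [0.0012 0.0003 0.0003] rows>= 0.2 0.0 | pos [ 436.5 -280.7  110.6] t 23.48 q7 0.62
```

```bash
python3 -m creep '{"slide":[[0.003,-0.004,0.006],[0.003,-0.004,0.012],[0.003,-0.004,0.017],[0.003,-0.004,0.02],[0.003,-0.004,0.02],[0.003,-0.004,0.02]],"rot":[[0,0,0],[0,0,0],[0,0,0],[0,0,0],[0,0,0],[0,0,0]],"claw":[-0.7,-0.7,-0.7,-0.7,-0.7,-0.7]}' ; python3 plan.py 434.8 -279.2 101 -8
```

```text
clock: 23.98
tool_pos: [433.3, -278.3, 100.9]
tcp_rot: [-2.37, -2.062, 0.0]
contact_force: [0.4, -0.3, -1.7]
opening: 25.2
finger_force: 40.5
slide [-0.0018  0.0039 -0.0004] rot [-0.      0.      0.0003] rows>= 0.0 0.0 | pos [ 433.3 -278.3  100.9] t 23.98 q7 0.63
```

```bash
python3 -m creep '{"slide":[[0,0,0.002],[0,0,0.004],[0,0,0.005],[0,0,0.005],[0,0,0.005]],"rot":[[0,0,0],[0,0,0],[0,0,0],[0,0,0],[0,0,0]],"claw":[-0.7,-0.7,-0.7,-0.7,-0.7]}'
```

```text
clock: 24.4
tool_pos: [433.8, -278.4, 100.7]
tcp_rot: [-2.369, -2.061, -0.002]
contact_force: [-2.3, 2.6, 11.1]
opening: 25.3
finger_force: 42.1
```

In contact with the pad. Release with a slight rise to ease the pressure, then retreat.

```bash
python3 -m creep '{"slide":[[0,0,-0.002],[0,0,-0.003],[0,0,-0.003],[0,0,-0.003],[0,0,-0.003],[0,0,-0.003],[0,0,-0.003],[0,0,-0.003],[0,0,-0.003]],"rot":[[0,0,0],[0,0,0],[0,0,0],[0,0,0],[0,0,0],[0,0,0],[0,0,0],[0,0,0],[0,0,0]],"claw":[-0.7,-0.7,1,1,1,1,1,1,1]}'
python3 -m creep '{"slide":[[0,0,-0.05],[0,0,-0.14],[0,0,-0.24],[0,0,-0.34],[0,0,-0.42],[0,0,-0.45],[0,0,-0.45],[0,0,-0.45],[0,0,-0.45],[0,0,-0.45]],"rot":[[0,0,0],[0,0,0],[0,0,0],[0,0,0],[0,0,0],[0,0,0],[0,0,0],[0,0,0],[0,0,0],[0,0,0]],"claw":[1,1,1,1,1,1,1,1,1,1]}'
python3 - <<'E'
from h import *
c=wristcam(); im=grab_frame("wrist"); cv2.imwrite("pics/w6.png",im)
L=regions_of("wrist","scanner"); print([d["bbox"] for d in L])
p,k=fit([prism(52,44,0,36),prism(26,34,36,120)],[(c,L[0]["pixels"].astype(float))],[434,-279,10,np.radians(-8)]); print("scanner",p[:3].round(1),np.degrees(p[3]).round(1),round(k,3))
for cam in("top","scene"): grab_frame(cam)
for n,P in(("box_a",[631,-289,47]),("box_b",[471,222,42]),("box_c",[468,44,42])):
    v=[(cam,d["pixels"].astype(float)) for cam in("top","scene") for d in[pick(cam,n,P,15)] if d]
    if v: p,k=fit([prism(58,58,0,85)],v,[P[0],P[1],P[2]-42,0]);print(n,len(v),p[:3].round(1),np.degrees(p[3]).round(1),round(k,3))
E
```

```text
clock: 25.15
tool_pos: [433.3, -278.3, 100.0]
tcp_rot: [-2.37, -2.062, 0.0]
contact_force: [0.6, 0.2, 0.1]
opening: 85.3
finger_force: 0.0
clock: 25.98
tool_pos: [432.0, -277.4, 277.7]
tcp_rot: [-2.367, -2.06, 0.004]
contact_force: [-0.3, -0.3, -0.4]
opening: 85.2
finger_force: 0.0
[[236.2, 146.9, 271.2, 200.2]]
scanner [ 433.2 -277.7   -0.8] -7.5 0.042
box_a 2 [ 6.308e+02 -2.912e+02 -2.000e-01] -18.4 0.095
box_b 2 [470.  220.2  -5.8] 15.0 0.05
box_c 2 [469.3  44.1  -5. ] -4.6 0.053
```

View pics/w6.png

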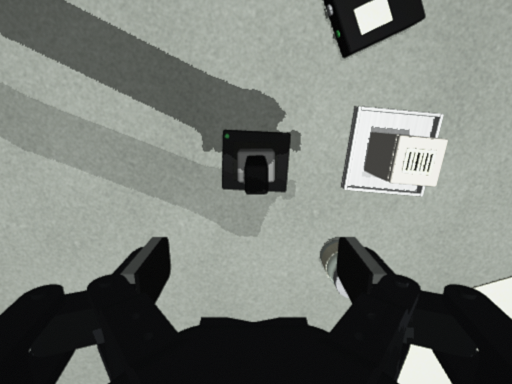

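The scanner stands upright mid-pad at (255,165), the box stands in the tray at (415,160), and the other boxes have not moved. Handing in.

```bash
python3 -c "
from cell import *
print(close_job())"
```

```text
the job is handed in; nothing more can be done
None
```

The job is handed in at about 26 s: box_a (about 0.23 kg) stands in the tray about 2 mm off centre, its label was scanned from about 8 cm for 2 s, the scanner is back on its pad, box_b (about 0.48 kg) is within about 2 mm of its place, and box_c was never lifted because box_a had already proved the light one.

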